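# Pack three tea lights in the carrier and snap its cap on

## Task

Stand exactly three of the four tea lights flat in the round tray around its centre post, leaving the fourth where it stands. Then press the white snap cap straight down on the post until it clicks home, and keep pressing after the click: finish with the hand still on the cap, pushing it steadily down into its rubber cushion (about 10 N), without letting go. Leave the vase, the book and the matchbox alone.

Things in the scene. Friction and masses are not known exactly. Their poses are not given: they have to be found in the camera images.
- tealight1: a tea light: aluminium cup with white wax and a short black wick, 38 mm across, 24 mm high, about 23 g, loose; the four are alike and any three may be used. Origin: centre of its underside, z up
- tealight2: a tea light: aluminium cup with white wax and a short black wick, 38 mm across, 24 mm high, about 23 g, loose; the four are alike and any three may be used. Origin: centre of its underside, z up
- tealight3: a tea light: aluminium cup with white wax and a short black wick, 38 mm across, 24 mm high, about 23 g, loose; the four are alike and any three may be used. Origin: centre of its underside, z up
- tealight4: a tea light: aluminium cup with white wax and a short black wick, 38 mm across, 24 mm high, about 23 g, loose; the four are alike and any three may be used. Origin: centre of its underside, z up
- cap: loose snap cap, upright on the table, about 90 g. Origin: centre of its open underside, z up. White sleeve 34 mm across, z 0 to 22 mm; white disc 76 mm across, z 22 to 26; brass knob (grip) 26 mm across, z 26 to 50. Bore: cone 25 mm across narrowing to an 18 mm throat at z 3 to 6, wider groove above
- tray: round dark wooden candle carrier, fixed. Origin: centre of its underside, z up. 150 mm across, inside 140, floor 8 mm and rim 16 mm above the table. A central boss 36 mm across leaves tea lights room 38 to 50 mm from the centre; 44 mm out, 120 degrees apart, fingers closing tangentially, clears post and neighbours
- seat (a point): centre of the cushion's unpressed top, 18 mm above the table. A brass stud 16 mm across with tapered tip rises 17 mm above it; 4 spring balls, 12 mm up, stick out to 23 mm across. They resist once the cap's underside is 13 mm above this point (peak about 12 N); from about 7 mm down they click into its groove, the force drops and they draw the cap down with up to 12 N; at 0 it sits on the cushion
- cushion: the black rubber cushion round the foot of the post, 36 mm across, 4 mm thick; it yields under the pressed cap by up to 4 mm at about 3 N per mm, then is solid. Origin: centre of its underside, 4 mm below the seat
- vase: bystander: clear glass vase 84 mm across, 170 mm high, with a stem of small white flowers up to 300 mm high. Origin: centre of its underside
- book: bystander: closed book lying flat, 130 x 195 mm, 22 mm thick. Origin: centre of its underside, y along its long side
- matchbox: bystander: blue matchbox 36 x 53 mm, 15 mm high. Origin: centre of its underside
Not all that is in view belongs to the job. What is shaped like the tealight4 but brown is not meant.

How it is judged:
On the way, in this order (a step that is already met when the one before it is completed fails the run):
1. exactly three tea lights stand flat in the tray, the fourth is where it was, the cap is not on the post yet (((horizontal distance between tealight2 and tray between 0.03 and 0.055 m and z of tealight2 in the frame of tray between 0.005 and 0.011 m and angle between each of tealight2, tealight3, tealight4, tealight1's own z axis and vertical below 0.15 rad and horizontal distance between tealight3 and tray between 0.03 and 0.055 m and z of tealight3 in the frame of tray between 0.005 and 0.011 m and horizontal distance between tealight4 and tray between 0.03 and 0.055 m and z of tealight4 in the frame of tray between 0.005 and 0.011 m and distance of tealight1 from where it was at the start of the episode below 0.03 m) or (horizontal distance between tealight1 and tray between 0.03 and 0.055 m and z of tealight1 in the frame of tray between 0.005 and 0.011 m and angle between each of tealight1, tealight3, tealight4, tealight2's own z axis and vertical below 0.15 rad and horizontal distance between tealight3 and tray between 0.03 and 0.055 m and z of tealight3 in the frame of tray between 0.005 and 0.011 m and horizontal distance between tealight4 and tray between 0.03 and 0.055 m and z of tealight4 in the frame of tray between 0.005 and 0.011 m and distance of tealight2 from where it was at the start of the episode below 0.03 m) or (horizontal distance between tealight1 and tray between 0.03 and 0.055 m and z of tealight1 in the frame of tray between 0.005 and 0.011 m and angle between each of tealight1, tealight2, tealight4, tealight3's own z axis and vertical below 0.15 rad and horizontal distance between tealight2 and tray between 0.03 and 0.055 m and z of tealight2 in the frame of tray between 0.005 and 0.011 m and horizontal distance between tealight4 and tray between 0.03 and 0.055 m and z of tealight4 in the frame of tray between 0.005 and 0.011 m and distance of tealight3 from where it was at the start of the episode below 0.03 m) or (horizontal distance between tealight1 and tray between 0.03 and 0.055 m and z of tealight1 in the frame of tray between 0.005 and 0.011 m and angle between each of tealight1, tealight2, tealight3, tealight4's own z axis and vertical below 0.15 rad and horizontal distance between tealight2 and tray between 0.03 and 0.055 m and z of tealight2 in the frame of tray between 0.005 and 0.011 m and horizontal distance between tealight3 and tray between 0.03 and 0.055 m and z of tealight3 in the frame of tray between 0.005 and 0.011 m and distance of tealight4 from where it was at the start of the episode below 0.03 m)) and distance between cap and seat above 0.04 m), for 0.2 s.
2. the cap has snapped home on the post (z of cap in the frame of seat below 0.0025 m and horizontal distance between cap and seat below 0.003 m and angle between cap's own z axis and vertical below 0.1 rad), for 0.1 s.
At the end, for the whole second after the job is handed in: Exactly three lights flat in the tray (30-55 mm from its centre, within 3 mm of its floor, tilt < 0.15 rad), the fourth upright within 30 mm of its start; cap home (< 2.5 mm above the seat, within 3 mm of the axis, tilt < 0.1 rad); robot touching the cap, pressing it on the cushion over 4 N (all of step 2 and ((horizontal distance between tealight2 and tray between 0.03 and 0.055 m and z of tealight2 in the frame of tray between 0.005 and 0.011 m and angle between each of tealight2, tealight3, tealight4, tealight1's own z axis and vertical below 0.15 rad and horizontal distance between tealight3 and tray between 0.03 and 0.055 m and z of tealight3 in the frame of tray between 0.005 and 0.011 m and horizontal distance between tealight4 and tray between 0.03 and 0.055 m and z of tealight4 in the frame of tray between 0.005 and 0.011 m and distance of tealight1 from where it was at the start of the episode below 0.03 m) or (horizontal distance between tealight1 and tray between 0.03 and 0.055 m and z of tealight1 in the frame of tray between 0.005 and 0.011 m and angle between each of tealight1, tealight3, tealight4, tealight2's own z axis and vertical below 0.15 rad and horizontal distance between tealight3 and tray between 0.03 and 0.055 m and z of tealight3 in the frame of tray between 0.005 and 0.011 m and horizontal distance between tealight4 and tray between 0.03 and 0.055 m and z of tealight4 in the frame of tray between 0.005 and 0.011 m and distance of tealight2 from where it was at the start of the episode below 0.03 m) or (horizontal distance between tealight1 and tray between 0.03 and 0.055 m and z of tealight1 in the frame of tray between 0.005 and 0.011 m and angle between each of tealight1, tealight2, tealight4, tealight3's own z axis and vertical below 0.15 rad and horizontal distance between tealight2 and tray between 0.03 and 0.055 m and z of tealight2 in the frame of tray between 0.005 and 0.011 m and horizontal distance between tealight4 and tray between 0.03 and 0.055 m and z of tealight4 in the frame of tray between 0.005 and 0.011 m and distance of tealight3 from where it was at the start of the episode below 0.03 m) or (horizontal distance between tealight1 and tray between 0.03 and 0.055 m and z of tealight1 in the frame of tray between 0.005 and 0.011 m and angle between each of tealight1, tealight2, tealight3, tealight4's own z axis and vertical below 0.15 rad and horizontal distance between tealight2 and tray between 0.03 and 0.055 m and z of tealight2 in the frame of tray between 0.005 and 0.011 m and horizontal distance between tealight3 and tray between 0.03 and 0.055 m and z of tealight3 in the frame of tray between 0.005 and 0.011 m and distance of tealight4 from where it was at the start of the episode below 0.03 m)) and contact force between any of the fingers, the arm and cap above 1 N and contact force between cap and cushion above 4 N); the arm keeps its last pose, push and grip.
It fails at once if the vase is moved more than 30 mm or tipped (distance of vase from where it was at the start of the episode above 0.03 m or angle between vase's own z axis and vertical above 0.3 rad).
It fails at once if the book is moved more than 30 mm or tipped (distance of book from where it was at the start of the episode above 0.03 m or angle between book's own z axis and vertical above 0.3 rad).
It fails at once if the matchbox is moved more than 30 mm or tipped (distance of matchbox from where it was at the start of the episode above 0.03 m or angle between matchbox's own z axis and vertical above 0.3 rad).
It also fails if it takes over 72 s, if anything falls off the work surface, if the arm or the gripper's body presses on something with over 40 N, if the wrist force passes 120 N, or if a joint passes its speed limit or range.

## Robot

A 7-joint arm with a two-finger parallel gripper is mounted at the origin on the work surface. World frame = base frame: x ahead of the robot, y to its left, z up, the work surface at z = 0. Lengths are in m, angles in rad, forces in N, time in s.
With the tool pointing down it reaches from about 0.425 to 0.975 m from the base axis. Payload 16.7 kg.
Tool frame: the origin (TCP) lies on the front face of the gripper's body, between the roots of the fingers; the fingertips stand 73 mm ahead of it and the grasp point (between the pads) lies 54 mm ahead of it; y points along the fingers, x is the direction in which the jaws open and shut, and the axes are right-handed (so a half turn about y gives the same grasp; the last joint's range is limited). The gripper opens to 85 mm and grips with 20 to 120 N. Pads are 22 mm wide; open, the fingers measure 114 mm over their backs; the gripper's body (76 mm by 85 mm) begins 54 mm behind the grasp point. The pads swing forward as they close: fully open they stand 13 mm farther back than shut.
Start: joints at [0.994, 0.426, 0.074, 1.606, -0.034, 1.111, -0.067], TCP at [0.28, -0.614, 0.304] pointing down, gripper open.
Joint ranges: [-2.85, 2.85], [-0.5, 2.14], [-1.23, 1.37], [0.21, 2.46], [-1.02, 4.16], [0.16, 2.05], [-2.73, 2.73]. Speed limits (rad/s): [1.89, 1.89, 2.39, 2.39, 3.01, 3.01, 3.01].

## Interface

Orientations are given as a unit quaternion [w, x, y, z].
In Python, from station import manip, imaging gives the robot as it stands.
- The arm moves only by the tool play_rows, never from a script. Its argument "commands" is a list of rows, each an object of numbers: "x", "y", "z": the shift along the tool's x, y, z in mm; "ax", "ay", "az": the turn, a rotation vector about the tool's x, y, z in rad; "jaw": the opening, from 0 (shut) to 1 (fully open). In form: [{"x": .., "y": .., "z": .., "ax": .., "ay": .., "az": .., "jaw": ..}, ...]. A call has 1 to 10 rows; each row shifts and turns the commanded pose from where the row before left it, along the tool's axes as they then stand; what a row does not reach is not made up. A row lasts 1/8 s, in which the tool goes at most 62.5 mm and 10.7 degrees, less where a joint would pass 70% of its speed; a pose out of reach is approached as far as the arm can. A call with a gripper value outside its range is refused whole. The fingers move at their own pace and stop on an object; "squeeze" is the grip in N (left out, the last holds). Time passes only in rows, so rows that do not move let the fingers close. It gives the time, the measured TCP pose, the force and the opening at its end, in the units of the state.
- manip.sense(): the state, without advancing time (a new reading comes with each control period).
- imaging.capture(name): name is "scene" or "top" or "wrist"; returns (picture, depth): 480x640x3 uint8, blue, green, red; 480x640 float32, m along the optical axis (not along the pixel's ray), 0 where there is no reading.
- imaging.get_calibration(name): a dict with "fx", "fy", "cx", "cy" (pixels), "R" (3x3) and "t" (3): a world point X has camera coordinates R X + t. Camera axes: x right, y down, z forward; pixel columns grow to the right and rows downward; lengths in m; the calibration is good to about 2 mm. The wrist camera is an equidistant fisheye: a pixel r from the principal point sees the ray r / f radians off the axis. A picture is of the moment at which its call begins: read the wrist's pose just before it. get_calibration takes no time and is no camera call; for the wrist camera it gives the pose at the moment of the call.
- manip.finish_job(): hands the job in, once; it reports no verdict.
The state is a dict: "time_s": time; "joints": joint angles; "joint_vel": joint speeds; "tau": joint torques, N m; "ee_pos": TCP position; "tcp_rot": TCP orientation; "wrist_force": force on the tool from outside, world axes, zero at the start; "ft_torque": the same for the moment, N m; "opening": finger opening in m.
Only numpy, scipy, OpenCV 4.12 (cv2) and the standard library are available. Lean on these libraries where they do the work, as an engineer would, in place of code of your own. Each camera call takes 0.05 s, during which the arm holds its last target. There are 200 camera calls.

## Working session

There is one attempt and no reset: what is moved stays moved. The work goes in short steps, Python scripts to look and compute and a tool call to move; the robot and the scene stay as the last step left them, time stands still between calls to the robot, and variables do not carry over. Pictures are saved under pics/ and viewed, about 8 in all and at most 12, crops included, and the job is handed in when it is done.

Besides the shell and the picture viewer there is one more tool, called after ">>>" by a JSON object that holds its "fn" and its "kwargs". play_rows: Moves the arm, as the interface text tells. Its arguments: {"type":"object","properties":{"commands":{"type":"array"},"squeeze":{"type":"number"}},"required":["commands"]}

```bash
ls; mkdir -p pics
python3 - <<'E'
from station import manip, imaging
import cv2,numpy as np
print(manip.sense())
for n in ("scene","top"):
    p,d=imaging.capture(n); cv2.imwrite(f"pics/{n}0.png",p); np.save(f"pics/{n}0.npy",d)
    c=imaging.get_calibration(n); print(n,c)
print(imaging.get_calibration("wrist"))
E
```

```text
pics
{'time_s': 0.0, 'joints': array([ 0.99350054,  0.4267084 ,  0.07389358,  1.60660422, -0.0341043 ,
        1.11080098, -0.06705024]), 'joint_vel': array([-0.0002228 , -0.00182733, -0.00084209, -0.00041832,  0.00127004,
        0.00093133, -0.00066306]), 'tau': array([ 1.69852228e-03, -9.49842381e+01,  3.76207307e+00, -4.63524163e+01,
        1.92151550e-02,  9.97158786e-03,  2.60750099e-06]), 'ee_pos': array([ 0.27986222, -0.61390513,  0.30322879]), 'tcp_rot': array([ 0.59494523, -0.59452738,  0.3828704 , -0.38208326]), 'wrist_force': array([-0.71325027, -0.2288585 , -1.07330915]), 'ft_torque': array([ 0.01945176, -0.0026804 , -0.0592448 ]), 'opening': 0.08550495842081997}
scene {'fx': 601.6696787026681, 'fy': 601.6696787026681, 'cx': 317.3825114548608, 'cy': 240.23243691416815, 'R': array([[ 0.86112951,  0.50837546,  0.0032178 ],
       [ 0.35497135, -0.59672544, -0.71966248],
       [-0.3639386 ,  0.62086483, -0.69431661]]), 't': array([-0.46891645, -0.13666119,  1.55075616])}
top {'fx': 625.1559517068677, 'fy': 625.1559517068677, 'cx': 319.72058751764655, 'cy': 229.9668114035039, 'R': array([[ 0.01701051, -0.99983815, -0.00585823],
       [-0.98545027, -0.01577418, -0.16923045],
       [ 0.16911065,  0.00865169, -0.9855591 ]]), 't': array([-0.00311598,  0.55641262,  1.55263412])}
{'fx': 371.64829954431775, 'fy': 371.64829954431775, 'cx': 323.9852541957954, 'cy': 244.70775873041353, 'R': array([[ 0.41521284, -0.90972326, -0.00137601],
       [-0.8648917 , -0.39521904,  0.309458  ],
       [-0.28206497, -0.12730083, -0.95091212]]), 't': array([-0.67498229, -0.0399618 ,  0.38107796])}
```

View images.

View pics/scene0.png

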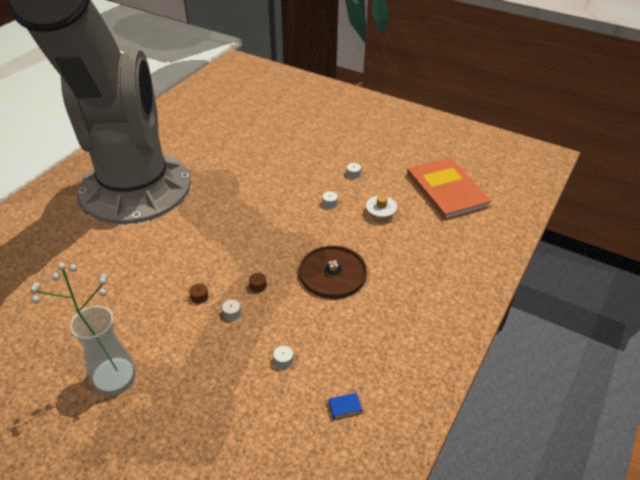

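View pics/top0.png

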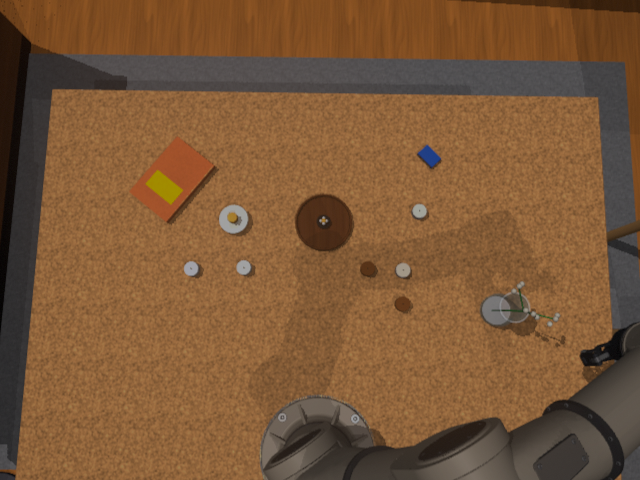

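```bash
cat > h.py <<'E'
import cv2,numpy as np
from station import manip, imaging
from scipy.spatial.transform import Rotation as Ro
def ray(c,u,v,fish=False):
    x=np.array([(u-c['cx'])/c['fx'],(v-c['cy'])/c['fy']])
    if fish:
        r=np.hypot(*x); d=np.array([*(x/max(r,1e-9)*np.sin(r)),np.cos(r)])
    else: d=np.array([*x,1.])
    return -c['R'].T@c['t'], c['R'].T@d
def onz(c,u,v,z,fish=False):
    o,d=ray(c,u,v,fish); return o+d*(z-o[2])/d[2]
def blobs(m,amin,amax=1e9):
    n,_,s,ce=cv2.connectedComponentsWithStats(m.astype(np.uint8))
    return [(ce[i],s[i]) for i in range(1,n) if amin<=s[i,4]<=amax]
def tcp():
    s=manip.sense(); q=s['tcp_rot']; return np.array(s['ee_pos']),Ro.from_quat([*q[1:],q[0]]).as_matrix(),s
def rel(target):  # world shift -> tool mm
    p,R,_=tcp(); return np.round(R.T@(np.array(target)-p)*1000,1)
E
python3 - <<'E'
from h import *
for n in ("top","scene"):
    p=cv2.imread(f"pics/{n}0.png"); d=np.load(f"pics/{n}0.npy"); c=imaging.get_calibration(n)
    h=cv2.cvtColor(p,cv2.COLOR_BGR2HSV)
    m=(h[...,1]<70)&(h[...,2]>120)
    print(n,"white")
    for ce,s in blobs(m,60,2500):
        print(ce.round(1),s, onz(c,*ce,.022).round(4),'z24', d[int(ce[1]),int(ce[0])])
    m=(p.max(2)<75)
    print("dark")
    for ce,s in blobs(m,500,6000): print(ce.round(1),s,onz(c,*ce,.014).round(4), onz(c,s[0]+s[2]/2-.5,s[1]+s[3]/2-.5,.016).round(4))
    m=(h[...,0]>15)&(h[...,0]<35)&(h[...,1]>150)&(h[...,2]>140)
    for ce,s in blobs(m,20,300): print("brass",ce.round(1),s,onz(c,*ce,.05).round(4))
    m=(h[...,0]>100)&(h[...,0]<130)&(h[...,1]>150)
    for ce,s in blobs(m,50): print("blue",ce.round(1),s,onz(c,*ce,.015).round(4))
E
```

```text
top white
[232.7 218.7] [219 205  29  29 527] [0.5871 0.2339 0.022 ] z24 1.6086271
[419.1 210.3] [412 204  15  14 154] [ 0.617  -0.2525  0.022 ] z24 1.6277013
[190.5 268.1] [184 261  14  15 169] [0.4557 0.3376 0.022 ] z24 1.6140723
[243. 267.] [236 260  15  15 168] [0.4608 0.2022 0.022 ] z24 1.6047872
[402.6 269.6] [396 263  14  14 160] [ 0.4609 -0.2084  0.022 ] z24 1.6069083
[502.3 303.7] [496 297  14  13  91] [ 0.3779 -0.4615  0.022 ] z24 1.6035752
[347.6 415. ] [331 401  34  25 272] [ 0.0974 -0.0706  0.022 ] z24 1.5533124
[268.2 448.7] [263 431  14  35 248] [0.014  0.1236 0.022 ] z24 1.5427188
[463.4 460.4] [456 453  15  18  79] [-0.0048 -0.3544  0.022 ] z24 0.7347617
dark
[602.2   4.5] [557   0  83  13 809] [ 1.21   -0.7677  0.014 ] [ 1.2044 -0.7547  0.016 ]
[607.8  93.3] [ 580   62   49   76 2462] [ 0.9501 -0.7671  0.014 ] [ 0.9314 -0.755   0.016 ]
[421.   88.8] [363  84 108  11 831] [ 0.9555 -0.262   0.014 ] [ 0.954  -0.2496  0.016 ]
[323.5 230.3] [ 296  195   56   56 1008] [ 0.5614 -0.0036  0.014 ] [ 0.5818 -0.0032  0.016 ]
[624.6 243.6] [607 227  33  36 538] [ 0.5388 -0.7856 
[... 401 characters left out ...]
0.0996 0.0043 0.022 ] z24 1.5060235
[353.4 167.3] [347 163  14  10 110] [0.4557 0.3364 0.022 ] z24 1.5756645
[329.7 196.5] [323 192  15  10 128] [0.4616 0.2006 0.022 ] z24 1.4904789
[381.  207.3] [366 196  31  21 407] [0.5889 0.2289 0.022 ] z24 1.4501047
[ 34.7 286.7] [ 30 283  10   9  62] [ 0.0719 -0.3777  0.022 ] z24 0.9195866
[230.6 306.5] [222 300  19  14 210] [ 0.461  -0.2096  0.022 ] z24 1.2350304
[105.3 356.2] [  70  306   64   85 1646] [ 0.3287 -0.4308  0.022 ] z24 1.0479987
[282.9 353.9] [273 346  20  17 270] [ 0.6173 -0.2536  0.022 ] z24 1.1549262
dark
brass [381.8 198.2] [378 195   8   7  48] [0.5882 0.2298 0.05  ]
blue [344.4 404.2] [330 394  31  23 476] [ 0.769  -0.2847  0.015 ]
```

>>> {"fn": "play_rows", "kwargs": {"commands": [{"y": -57, "jaw": 1}, {"y": -57}, {"x": -10, "y": -40, "z": 30}, {"x": -24, "z": 57}, {"x": -24, "z": 57}, {"x": -24, "z": 57}, {"x": -24, "z": 57}, {"x": -24, "z": 57}, {"x": -24, "z": 57}, {"x": -24, "z": 57}], "squeeze": 40}}

```text
invalid input
```

Run:
```python
from h import *
p,R,s=tcp(); print(p,R.round(3),s['time_s'],s['opening'],s['joints'].round(2))
print(rel([.617,-.2528,.2]))
```

```text
[ 0.27989873 -0.61390584  0.30328881] [[ 0.415 -0.001  0.91 ]
 [-0.91   0.001  0.415]
 [-0.001 -1.    -0.   ]] 0.1 0.08537155436608798 [ 0.99  0.43  0.07  1.61 -0.03  1.11 -0.07]
[-188.6  103.5  456.5]
```

>>> {"fn": "play_rows", "kwargs": {"commands": [{"x": 0, "y": -57, "z": 0, "ax": 0, "ay": 0, "az": 0, "jaw": 1}, {"x": 0, "y": -57, "z": 0, "ax": 0, "ay": 0, "az": 0, "jaw": 1}, {"x": -10, "y": -40, "z": 30, "ax": 0, "ay": 0, "az": 0, "jaw": 1}, {"x": -24, "y": 0, "z": 57, "ax": 0, "ay": 0, "az": 0, "jaw": 1}, {"x": -24, "y": 0, "z": 57, "ax": 0, "ay": 0, "az": 0, "jaw": 1}, {"x": -24, "y": 0, "z": 57, "ax": 0, "ay": 0, "az": 0, "jaw": 1}, {"x": -24, "y": 0, "z": 57, "ax": 0, "ay": 0, "az": 0, "jaw": 1}, {"x": -24, "y": 0, "z": 57, "ax": 0, "ay": 0, "az": 0, "jaw": 1}, {"x": -24, "y": 0, "z": 57, "ax": 0, "ay": 0, "az": 0, "jaw": 1}, {"x": -24, "y": 0, "z": 57, "ax": 0, "ay": 0, "az": 0, "jaw": 1}], "squeeze": 40}}

```text
time_s: 1.35
ee_pos: [0.5975, -0.2726, 0.4578]
tcp_rot: [-0.595, 0.595, -0.383, 0.382]
wrist_force: [0.4, -1.2, 0.1]
opening: 0.0853
```

Run:
```python
from h import *
p,R,s=tcp(); print(p,R.round(3),s['time_s'],s['opening'],s['joints'].round(2))
print(rel([.617,-.2528,.2]))
```

```text
[ 0.59749466 -0.27264887  0.45775347] [[ 0.415 -0.     0.91 ]
 [-0.91   0.     0.415]
 [-0.    -1.    -0.   ]] 1.35 0.0852529629737487 [ 0.43  0.31 -0.13  1.43  0.04  1.4  -0.85]
[ -9.9 257.7  26. ]
```

>>> {"fn": "play_rows", "kwargs": {"commands": [{"x": -5, "y": 55, "z": 13, "ax": 0, "ay": 0, "az": 0, "jaw": 1}, {"x": -5, "y": 55, "z": 13, "ax": 0, "ay": 0, "az": 0, "jaw": 1}, {"x": 0, "y": 55, "z": 0, "ax": 0, "ay": 0, "az": 0, "jaw": 1}, {"x": 0, "y": 55, "z": 0, "ax": 0, "ay": 0, "az": 0, "jaw": 1}, {"x": 0, "y": 30, "z": 0, "ax": 0, "ay": 0, "az": 0, "jaw": 1}, {"x": 0, "y": 0, "z": 0, "ax": 0, "ay": 0, "az": 0, "jaw": 1}]}}

```text
time_s: 2.1
ee_pos: [0.6148, -0.2539, 0.2054]
tcp_rot: [-0.594, 0.595, -0.384, 0.381]
wrist_force: [-0.3, -0.5, 0.3]
opening: 0.0856
```

Run:
```python
from h import *
c=imaging.get_calibration("wrist")
p,d=imaging.capture("wrist"); cv2.imwrite("pics/w1.png",p)
h=cv2.cvtColor(p,cv2.COLOR_BGR2HSV)
m=(h[...,1]<70)&(h[...,2]>120)
for ce,s in blobs(m,100,20000): print(ce.round(1),s,onz(c,*ce,.022,True).round(4))
P,R,s=tcp(); print(P,s['time_s'],rel([.617,-.2528,.076]))
```

```text
[327.1 235.6] [ 301  211   53   50 2083] [ 0.6192 -0.2544  0.022 ]
[219.8 377. ] [211 363  17  26 246] [ 0.4616 -0.2226  0.022 ]
[ 0.61584324 -0.25424776  0.20759795] 2.15 [ -0.7 131.6   1.8]
```

View pics/w1.png

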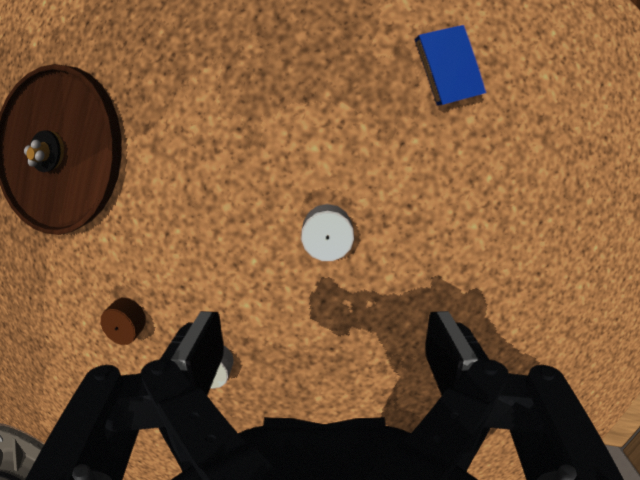

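>>> {"fn": "play_rows", "kwargs": {"commands": [{"x": 0, "y": 55, "z": 1, "ax": 0, "ay": 0, "az": 0, "jaw": 1}, {"x": 0, "y": 50, "z": 1, "ax": 0, "ay": 0, "az": 0, "jaw": 1}, {"x": 0, "y": 24, "z": 1, "ax": 0, "ay": 0, "az": 0, "jaw": 0.8}, {"x": 0, "y": 0, "z": 0, "ax": 0, "ay": 0, "az": 0, "jaw": 0.3}, {"x": 0, "y": 0, "z": 0, "ax": 0, "ay": 0, "az": 0, "jaw": 0.3}, {"x": 0, "y": 0, "z": 0, "ax": 0, "ay": 0, "az": 0, "jaw": 0.3}, {"x": 0, "y": 0, "z": 0, "ax": 0, "ay": 0, "az": 0, "jaw": 0.3}], "squeeze": 30}}

```text
time_s: 3.02
ee_pos: [0.6198, -0.2536, 0.0812]
tcp_rot: [0.595, -0.594, 0.381, -0.384]
wrist_force: [-1.6, 0.0, 9.1]
opening: 0.0367
```

Run:
```python
from h import *
P,R,s=tcp(); print(P,R.round(3),s['time_s'],s['opening'],s['wrist_force'])
a=np.deg2rad(24.5); T=np.array([.582,-.003])
print(rel([*(T+.044*np.array([np.cos(a),np.sin(a)])),.2]))
```

```text
[ 0.61983686 -0.25357987  0.08117486] [[ 0.415  0.003  0.91 ]
 [-0.91  -0.001  0.415]
 [ 0.002 -1.     0.002]] 3.025 0.03667091426636126 [-1.59973179  0.04861134  9.10932715]
[-243.5 -119.1  113.7]
```

>>> {"fn": "play_rows", "kwargs": {"commands": [{"x": 0, "y": -50, "z": 0, "ax": 0, "ay": 0, "az": 0, "jaw": 0.3}, {"x": -20, "y": -50, "z": 10, "ax": 0, "ay": 0, "az": 0, "jaw": 0.3}, {"x": -55, "y": -22, "z": 20, "ax": 0, "ay": 0, "az": 0, "jaw": 0.3}, {"x": -55, "y": 0, "z": 27, "ax": 0, "ay": 0, "az": 0, "jaw": 0.3}, {"x": -55, "y": 0, "z": 27, "ax": 0, "ay": 0, "az": 0, "jaw": 0.3}, {"x": -46, "y": 0, "z": 23, "ax": 0, "ay": 0, "az": 0, "jaw": 0.3}, {"x": -12, "y": 0, "z": 7, "ax": 0, "ay": 0, "az": 0, "jaw": 0.3}, {"x": 0, "y": 0, "z": 0, "ax": 0, "ay": 0, "az": 0, "jaw": 0.3}]}}

```text
time_s: 4.03
ee_pos: [0.6219, 0.0159, 0.2017]
tcp_rot: [0.595, -0.595, 0.382, -0.382]
wrist_force: [0.2, -1.1, -0.3]
opening: 0.0369
```

Run:
```python
from h import *
c=imaging.get_calibration("wrist")
p,d=imaging.capture("wrist"); cv2.imwrite("pics/w2.png",p)
P,R,s=tcp(); print(P,R.round(3),s['time_s'],s['opening'],s['wrist_force'])
a=np.deg2rad(24.5); T=np.array([.582,-.003])
print(rel([*(T+.044*np.array([np.cos(a),np.sin(a)])),.2]))
m=(p.max(2)<75); 
for q in [(T[0],T[1],.035)]:
    X=c['R']@np.array(q)+c['t']; th=np.arccos(X[2]/np.linalg.norm(X)); k=th/np.hypot(X[0],X[1])*c['fx']; print(c['cx']+k*X[0],c['cy']+k*X[1])
```

```text
[0.621878   0.01429214 0.20153917] [[ 0.414  0.001  0.91 ]
 [-0.91  -0.001  0.414]
 [ 0.001 -1.     0.001]] 4.075 0.036706860433575295 [ 0.16241687 -1.01367068 -0.85418973]
[-0.8  1.5  0.5]
323.6651506144711 307.43390100447414
```

View pics/w2.png

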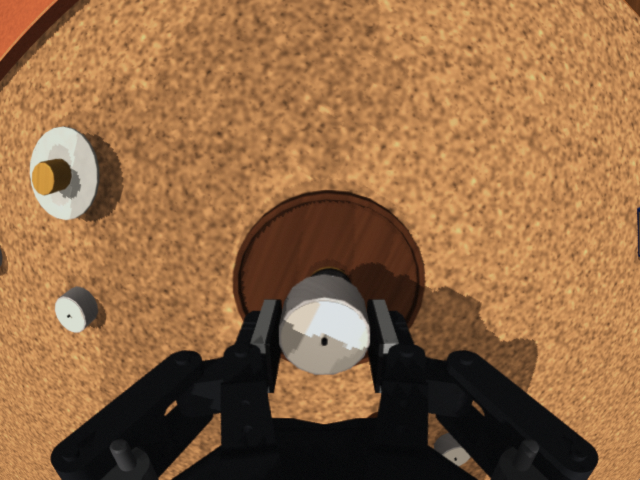

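Run:
```python
from h import *
from scipy.optimize import least_squares
c=imaging.get_calibration("wrist"); p=cv2.imread("pics/w2.png")
h=cv2.cvtColor(p,cv2.COLOR_BGR2HSV)
m=(p[...,2]<130).astype(np.uint8); m[300:]=0; m[:185]=0; m[:,:225]=0; 
# outer rim: first dark pixel by row from left, by column from top
pts=[]
for v in range(230,285,4):
    u=np.where(m[v]&(np.arange(640)<330))[0]
    if len(u): pts.append((u[0],v))
for u in range(270,375,5):
    v=np.where(m[:,u])[0]
    if len(v): pts.append((u,v[0]))
W=np.array([onz(c,*q,.014,True)[:2] for q in pts])
r=least_squares(lambda x:np.hypot(*(W-x[:2]).T)-x[2],[.582,-.003,.075],loss='soft_l1',f_scale=.001)
print(r.x, np.abs(r.fun).max(),len(pts))
# top camera, same
c=imaging.get_calibration("top");p=cv2.imread("pics/top0.png")
m=cv2.morphologyEx((p[...,2]<95).astype(np.uint8),cv2.MORPH_OPEN,np.ones((3,3)))
for ce,s in blobs(m,1500,4000): print(ce,s,onz(c,*ce,.016))
```

```text
[ 0.59005813 -0.00525846  0.07376864] 0.009184253898165282 35
[323.94960938 222.715625  ] [ 296  195   58   57 2560] [ 0.58119605 -0.00438511  0.016     ]
```

>>> {"fn": "play_rows", "kwargs": {"commands": [{"x": 0, "y": 50, "z": 1, "ax": 0, "ay": 0, "az": 0, "jaw": 0.3}, {"x": 0, "y": 42, "z": 0, "ax": 0, "ay": 0, "az": 0, "jaw": 0.3}, {"x": 0, "y": 10, "z": 0, "ax": 0, "ay": 0, "az": 0, "jaw": 0.3}, {"x": 0, "y": 7, "z": 0, "ax": 0, "ay": 0, "az": 0, "jaw": 0.3}, {"x": 0, "y": 1, "z": 0, "ax": 0, "ay": 0, "az": 0, "jaw": 0.3}]}}

```text
time_s: 4.7
ee_pos: [0.6232, 0.0153, 0.0919]
tcp_rot: [0.595, -0.594, 0.382, -0.383]
wrist_force: [0.6, 0.1, -0.1]
opening: 0.0366
```

Run:
```python
from h import *
P,R,s=tcp(); print(P,R.round(3),s['time_s'],s['opening'],s['wrist_force'])
```

```text
[0.6232365  0.01526435 0.09193852] [[ 0.414  0.001  0.91 ]
 [-0.91   0.     0.414]
 [ 0.001 -1.     0.001]] 4.7 0.036625430474809595 [ 0.6294103   0.08023866 -0.06969973]
```

>>> {"fn": "play_rows", "kwargs": {"commands": [{"x": 0, "y": 1, "z": 0, "ax": 0, "ay": 0, "az": 0, "jaw": 0.75}, {"x": 0, "y": 0, "z": 0, "ax": 0, "ay": 0, "az": 0, "jaw": 0.75}, {"x": 0, "y": -10, "z": 0, "ax": 0, "ay": 0, "az": 0, "jaw": 0.75}, {"x": 0, "y": -40, "z": 0, "ax": 0, "ay": 0, "az": 0, "jaw": 0.75}, {"x": 0, "y": -50, "z": 0, "ax": 0, "ay": -0.175, "az": 0, "jaw": 0.75}, {"x": 0, "y": -15, "z": 0, "ax": 0, "ay": -0.175, "az": 0, "jaw": 1}, {"x": 0, "y": 0, "z": 0, "ax": 0, "ay": -0.175, "az": 0, "jaw": 1}, {"x": 0, "y": 0, "z": 0, "ax": 0, "ay": -0.175, "az": 0, "jaw": 1}, {"x": 0, "y": 0, "z": 0, "ax": 0, "ay": -0.175, "az": 0, "jaw": 1}, {"x": 0, "y": 0, "z": 0, "ax": 0, "ay": -0.175, "az": 0, "jaw": 1}]}}

```text
time_s: 5.95
ee_pos: [0.6226, 0.0156, 0.2059]
tcp_rot: [-0.706, 0.707, -0.031, 0.031]
wrist_force: [-0.5, -0.4, 0.0]
opening: 0.0856
```

Run:
```python
from h import *
p,d=imaging.capture("wrist"); cv2.imwrite("pics/w3.png",p)
P,R,s=tcp(); print(P,R.round(3),s['time_s'],s['opening'],s['wrist_force'],s['joints'].round(2))
print(rel([.461,-.2095,.2]))
```

```text
[0.62263525 0.01557961 0.2057906 ] [[ 0.997  0.001  0.078]
 [-0.078 -0.     0.997]
 [ 0.001 -1.    -0.   ]] 6.0 0.08488802755829665 [-0.3143939  -0.36911898 -1.24369551] [ 0.21  0.48 -0.44  1.79  0.25  0.93 -0.42]
[-143.6    5.8 -237. ]
```

View pics/w3.png

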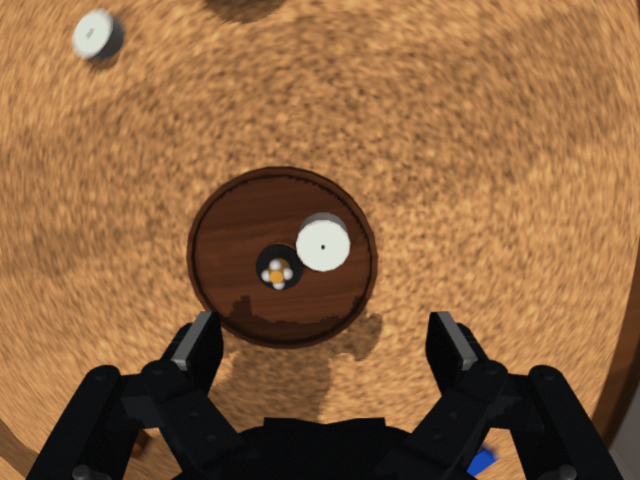

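Run:
```python
from h import *
c=imaging.get_calibration("wrist"); p=cv2.imread("pics/w3.png")
print('tip',onz(c,277.5,275,.034,True).round(4),'light',onz(c,323,243,.032,True).round(4))
h=cv2.cvtColor(p,cv2.COLOR_BGR2HSV)
m=(h[...,0]>12)&(h[...,0]<30)&(h[...,1]>110)&(h[...,2]>110); m[:255]=0;m[300:]=0;m[:,:255]=0;m[:,305:]=0
for ce,s in blobs(m,8): print('brass',ce,s,onz(c,*ce,.035,True).round(4))
m=(h[...,1]<90)&(h[...,2]>130)&(np.hypot(*(np.indices(h.shape[:2])-np.array([275,277])[:,None,None]))<18)
for ce,s in blobs(m,4): print('ball',ce,s,onz(c,*ce,.031,True).round(4))
ix=[(187,250),(377,255),(282,167),(285,348)]
print(np.array([onz(c,*q,.014,True)[:2] for q in ix]).round(4))
```

```text
tip [ 0.5892 -0.0042  0.034 ] light [0.6233 0.0164 0.032 ]
brass [276.07486631 275.32085561] [268 267  16  16 187] [ 0.5883 -0.004   0.035 ]
ball [274.75       265.22619048] [270 261  11   9  84] [0.5877 0.0022 0.031 ]
ball [286.77777778 273.44444444] [283 269   9  10  72] [ 0.5956 -0.0047  0.031 ]
ball [265.55737705 275.57377049] [262 271   8  10  61] [ 0.58   -0.0053  0.031 ]
ball [278.02083333 285.27083333] [273 283  11   6  48] [ 0.5881 -0.0135  0.031 ]
[[ 0.5163  0.0133]
 [ 0.6626 -0.002 ]
 [ 0.5983  0.0692]
 [ 0.5835 -0.0795]]
```

>>> {"fn": "play_rows", "kwargs": {"commands": [{"x": -28, "y": 0, "z": -47, "ax": 0, "ay": 0, "az": 0, "jaw": 1}, {"x": -29, "y": 0, "z": -47, "ax": 0, "ay": 0, "az": 0, "jaw": 1}, {"x": -29, "y": 0, "z": -48, "ax": 0, "ay": 0, "az": 0, "jaw": 1}, {"x": -29, "y": 0, "z": -48, "ax": 0, "ay": 0, "az": 0, "jaw": 1}, {"x": -29, "y": 0, "z": -47, "ax": 0, "ay": 0, "az": 0, "jaw": 1}, {"x": 0, "y": 0, "z": 0, "ax": 0, "ay": 0, "az": 0, "jaw": 1}]}}

```text
time_s: 6.75
ee_pos: [0.4547, -0.2105, 0.2055]
tcp_rot: [-0.706, 0.707, -0.036, 0.036]
wrist_force: [-0.3, 0.5, 0.1]
opening: 0.0856
```

Run:
```python
from h import *
c=imaging.get_calibration("wrist")
p,d=imaging.capture("wrist"); cv2.imwrite("pics/w4.png",p)
h=cv2.cvtColor(p,cv2.COLOR_BGR2HSV)
m=(h[...,1]<70)&(h[...,2]>120)
for ce,s in blobs(m,300,20000): print(ce.round(1),s,onz(c,*ce,.022,True).round(4))
P,R,s=tcp(); print(P,s['time_s'],rel([.461,-.2095,.083]))
```

```text
[335.3 238. ] [ 309  213   53   51 2062] [ 0.4638 -0.21    0.022 ]
[ 0.45626142 -0.20852307  0.20570953] 6.8 [  4.7 122.7  -0.4]
```

>>> {"fn": "play_rows", "kwargs": {"commands": [{"x": 7, "y": 50, "z": -1, "ax": 0, "ay": 0, "az": 0, "jaw": 1}, {"x": 0, "y": 50, "z": 0, "ax": 0, "ay": 0, "az": 0, "jaw": 1}, {"x": 0, "y": 21, "z": 0, "ax": 0, "ay": 0, "az": 0, "jaw": 0.8}, {"x": 0, "y": 0, "z": 0, "ax": 0, "ay": 0, "az": 0, "jaw": 0.3}, {"x": 0, "y": 0, "z": 0, "ax": 0, "ay": 0, "az": 0, "jaw": 0.3}, {"x": 0, "y": 0, "z": 0, "ax": 0, "ay": 0, "az": 0, "jaw": 0.3}, {"x": 0, "y": 0, "z": 0, "ax": 0, "ay": 0, "az": 0, "jaw": 0.3}]}}

```text
time_s: 7.68
ee_pos: [0.4646, -0.2087, 0.0849]
tcp_rot: [-0.706, 0.707, -0.032, 0.034]
wrist_force: [-0.7, 0.9, 8.4]
opening: 0.0361
```

Run:
```python
from h import *
P,R,s=tcp(); print(P,R.round(3),s['time_s'],s['opening'],s['wrist_force'])
a=np.deg2rad(264.5); T=np.array([.5885,-.0045])
print(T+.044*np.array([np.cos(a),np.sin(a)]),rel([*(T+.044*np.array([np.cos(a),np.sin(a)])),.2]))
```

```text
[ 0.46462653 -0.20874443  0.08487914] [[ 0.996  0.002  0.093]
 [-0.093 -0.001  0.996]
 [ 0.002 -1.    -0.001]] 7.675 0.03607569201041276 [-0.73796379  0.94543565  8.37813643]
[ 0.58428279 -0.04829743] [ 104.4 -115.   170.8]
```

>>> {"fn": "play_rows", "kwargs": {"commands": [{"x": 0, "y": -50, "z": 0, "ax": 0, "ay": 0, "az": 0, "jaw": 0.3}, {"x": 0, "y": -50, "z": 0, "ax": 0, "ay": 0, "az": 0, "jaw": 0.3}, {"x": 22, "y": -15, "z": 35, "ax": 0, "ay": 0, "az": 0, "jaw": 0.3}, {"x": 27, "y": 0, "z": 45, "ax": 0, "ay": 0, "az": 0, "jaw": 0.3}, {"x": 27, "y": 0, "z": 45, "ax": 0, "ay": 0, "az": 0, "jaw": 0.3}, {"x": 20, "y": 0, "z": 32, "ax": 0, "ay": 0, "az": 0, "jaw": 0.3}, {"x": 8, "y": 0, "z": 13, "ax": 0, "ay": 0, "az": 0, "jaw": 0.3}, {"x": 0, "y": 0, "z": 0, "ax": 0, "ay": 0, "az": 0, "jaw": 0.3}]}}

```text
time_s: 8.68
ee_pos: [0.5834, -0.0486, 0.1989]
tcp_rot: [0.706, -0.706, 0.033, -0.033]
wrist_force: [-0.4, -0.1, -0.7]
opening: 0.0365
```

Run:
```python
from h import *
P,R,s=tcp(); print(P,R.round(3),s['time_s'],s['opening'],s['wrist_force'])
print(rel([.5843,-.0483,.092]))
p,d=imaging.capture("wrist"); cv2.imwrite("pics/w5.png",p)
```

```text
[ 0.58343634 -0.04863308  0.19894508] [[ 0.996 -0.     0.092]
 [-0.092  0.     0.996]
 [-0.    -1.     0.   ]] 8.675 0.036451673827242785 [-0.38801768 -0.11018184 -0.67631024]
[  0.8 106.9   0.4]
```

View pics/w5.png

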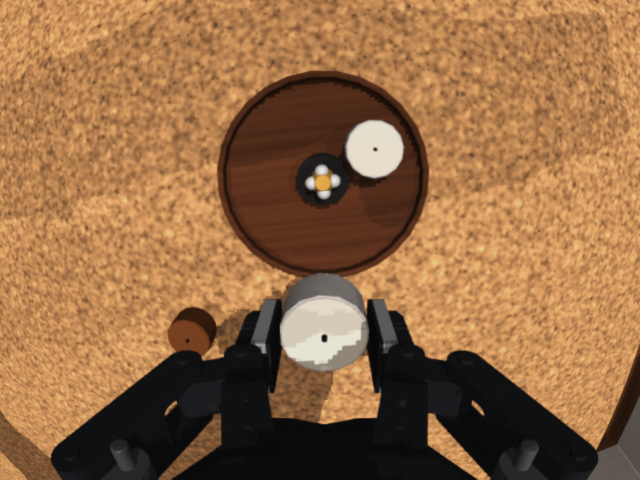

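Run:
```python
from h import *
c=imaging.get_calibration("wrist")
print('tip',onz(c,323,183,.035,True).round(4),'light',onz(c,375,149.5,.032,True).round(4))
print(np.array([onz(c,*q,.014,True)[:2] for q in [(218,173),(429,173),(322,71),(324,278)]]).round(4))
```

```text
tip [ 0.5874 -0.0059  0.035 ] light [0.6223 0.0125 0.032 ]
[[ 0.5139  0.0062]
 [ 0.6623 -0.0076]
 [ 0.5936  0.0683]
 [ 0.5811 -0.0798]]
```

>>> {"fn": "play_rows", "kwargs": {"commands": [{"x": 1, "y": 50, "z": 0, "ax": 0, "ay": 0, "az": 0, "jaw": 0.3}, {"x": 0, "y": 40, "z": 0, "ax": 0, "ay": 0, "az": 0, "jaw": 0.3}, {"x": 0, "y": 10, "z": 0, "ax": 0, "ay": 0, "az": 0, "jaw": 0.3}, {"x": 0, "y": 4, "z": 0, "ax": 0, "ay": 0, "az": 0, "jaw": 0.3}, {"x": 0, "y": 0, "z": 0, "ax": 0, "ay": 0, "az": 0, "jaw": 0.3}]}}

```text
time_s: 9.35
ee_pos: [0.5849, -0.0494, 0.0962]
tcp_rot: [-0.706, 0.706, -0.033, 0.034]
wrist_force: [0.6, -0.3, 0.4]
opening: 0.0362
```

>>> {"fn": "play_rows", "kwargs": {"commands": [{"x": 0, "y": 3, "z": 0, "ax": 0, "ay": 0, "az": 0, "jaw": 0.3}, {"x": 0, "y": 0, "z": 0, "ax": 0, "ay": 0, "az": 0, "jaw": 0.75}, {"x": 0, "y": 0, "z": 0, "ax": 0, "ay": 0, "az": 0, "jaw": 0.75}, {"x": 0, "y": -10, "z": 0, "ax": 0, "ay": 0, "az": 0, "jaw": 0.75}, {"x": 0, "y": -50, "z": 0, "ax": 0, "ay": 0, "az": 0, "jaw": 0.75}, {"x": 0, "y": -50, "z": 0, "ax": 0, "ay": 0, "az": 0, "jaw": 1}, {"x": -22, "y": 0, "z": 40, "ax": 0, "ay": 0, "az": 0, "jaw": 1}, {"x": -31, "y": 0, "z": 52, "ax": 0, "ay": 0, "az": 0, "jaw": 1}, {"x": -31, "y": 0, "z": 52, "ax": 0, "ay": 0, "az": 0, "jaw": 1}, {"x": -31, "y": 0, "z": 52, "ax": 0, "ay": 0, "az": 0, "jaw": 1}]}}

```text
time_s: 10.6
ee_pos: [0.4872, 0.1584, 0.2028]
tcp_rot: [0.706, -0.706, 0.033, -0.033]
wrist_force: [1.1, 0.4, 0.3]
opening: 0.0856
```

Run:
```python
from h import *
P,R,s=tcp(); print(P,R.round(3),s['time_s'],s['opening'],s['wrist_force'],s['joints'].round(2))
print(rel([.463,.201,.2]))
```

```text
[0.48719716 0.15838702 0.20284685] [[ 0.996  0.001  0.093]
 [-0.093  0.     0.996]
 [ 0.001 -1.     0.   ]] 10.6 0.08561863277954192 [1.06088795 0.41173039 0.33987652] [ 0.02  0.33 -0.55  2.04  0.23  0.83 -0.75]
[-28.1   2.8  40.2]
```

>>> {"fn": "play_rows", "kwargs": {"commands": [{"x": -28, "y": 0, "z": 40, "ax": 0, "ay": 0, "az": 0, "jaw": 1}, {"x": 0, "y": 0, "z": 0, "ax": 0, "ay": -0.175, "az": 0, "jaw": 1}, {"x": 0, "y": 0, "z": 0, "ax": 0, "ay": -0.175, "az": 0, "jaw": 1}, {"x": 0, "y": 0, "z": 0, "ax": 0, "ay": -0.175, "az": 0, "jaw": 1}, {"x": 0, "y": 0, "z": 0, "ax": 0, "ay": -0.175, "az": 0, "jaw": 1}, {"x": 0, "y": 0, "z": 0, "ax": 0, "ay": -0.175, "az": 0, "jaw": 1}, {"x": 0, "y": 0, "z": 0, "ax": 0, "ay": -0.175, "az": 0, "jaw": 1}, {"x": 0, "y": 0, "z": 0, "ax": 0, "ay": 0, "az": 0, "jaw": 1}]}}

```text
time_s: 11.6
ee_pos: [0.4641, 0.1991, 0.2024]
tcp_rot: [-0.628, 0.628, 0.325, -0.325]
wrist_force: [-0.1, 0.1, -0.7]
opening: 0.0855
```

Run:
```python
from h import *
c=imaging.get_calibration("wrist")
p,d=imaging.capture("wrist"); cv2.imwrite("pics/w6.png",p)
h=cv2.cvtColor(p,cv2.COLOR_BGR2HSV)
m=(h[...,1]<70)&(h[...,2]>120)
for ce,s in blobs(m,200,20000): print(ce.round(1),s,onz(c,*ce,.022,True).round(4))
P,R,s=tcp(); print(P,R.round(3),s['time_s'],s['joints'].round(2),rel([.463,.201,.085]))
```

```text
[477.1 127.3] [ 454  101   48   53 1952] [0.4582 0.3355 0.022 ]
[324.3 237.9] [ 297  214   54   51 1987] [0.463  0.2007 0.022 ]
[437.8 331. ] [ 400  300   87   77 2450] [0.5806 0.2306 0.022 ]
[0.46404866 0.19909821 0.20234897] [[ 0.579  0.    -0.815]
 [ 0.815  0.     0.579]
 [ 0.    -1.    -0.   ]] 11.65 [ 0.13  0.37 -0.78  2.04  0.35  0.86  0.1 ] [  0.9 117.3   2. ]
```

>>> {"fn": "play_rows", "kwargs": {"commands": [{"x": 1, "y": 50, "z": 2, "ax": 0, "ay": 0, "az": 0, "jaw": 1}, {"x": 0, "y": 50, "z": 0, "ax": 0, "ay": 0, "az": 0, "jaw": 1}, {"x": 0, "y": 16, "z": 0, "ax": 0, "ay": 0, "az": 0, "jaw": 0.8}, {"x": 0, "y": 0, "z": 0, "ax": 0, "ay": 0, "az": 0, "jaw": 0.3}, {"x": 0, "y": 0, "z": 0, "ax": 0, "ay": 0, "az": 0, "jaw": 0.3}, {"x": 0, "y": 0, "z": 0, "ax": 0, "ay": 0, "az": 0, "jaw": 0.3}, {"x": 0, "y": 0, "z": 0, "ax": 0, "ay": 0, "az": 0, "jaw": 0.3}]}}

```text
time_s: 12.52
ee_pos: [0.4638, 0.2017, 0.0876]
tcp_rot: [-0.628, 0.628, 0.326, -0.324]
wrist_force: [-1.8, 0.8, 12.2]
opening: 0.0363
```

Run:
```python
from h import *
P,R,s=tcp(); print(P,R.round(3),s['time_s'],s['opening'],s['wrist_force'])
a=np.deg2rad(144.5); T=np.array([.5883,-.0055])
print(T+.044*np.array([np.cos(a),np.sin(a)]),rel([*(T+.044*np.array([np.cos(a),np.sin(a)])),.2]))
```

```text
[0.46377815 0.20165719 0.08756226] [[ 0.577  0.003 -0.817]
 [ 0.817  0.001  0.577]
 [ 0.002 -1.    -0.002]] 12.525 0.03628491006863112 [-1.76252867  0.84222299 12.15049092]
[0.55247892 0.02005093] [ -97.  -112.4 -177.4]
```

>>> {"fn": "play_rows", "kwargs": {"commands": [{"x": 0, "y": -50, "z": 0, "ax": 0, "ay": 0, "az": 0, "jaw": 0.3}, {"x": 0, "y": -50, "z": 0, "ax": 0, "ay": 0, "az": 0, "jaw": 0.3}, {"x": -20, "y": -12, "z": -36, "ax": 0, "ay": 0, "az": 0, "jaw": 0.3}, {"x": -26, "y": 0, "z": -48, "ax": 0, "ay": 0, "az": 0, "jaw": 0.3}, {"x": -26, "y": 0, "z": -48, "ax": 0, "ay": 0, "az": 0, "jaw": 0.3}, {"x": -18, "y": 0, "z": -33, "ax": 0, "ay": 0, "az": 0, "jaw": 0.3}, {"x": -7, "y": 0, "z": -12, "ax": 0, "ay": 0, "az": 0, "jaw": 0.3}, {"x": 0, "y": 0, "z": 0, "ax": 0, "ay": 0, "az": 0, "jaw": 0.3}]}}

```text
time_s: 13.52
ee_pos: [0.5518, 0.0196, 0.1985]
tcp_rot: [-0.628, 0.628, 0.325, -0.325]
wrist_force: [0.4, -0.1, 0.1]
opening: 0.0358
```

Run:
```python
from h import *
P,R,s=tcp(); print(P,R.round(3),s['time_s'],s['opening'],s['wrist_force'])
print(rel([.5525,.0201,.0965]))
```

```text
[0.55182762 0.01956036 0.19846823] [[ 0.577  0.001 -0.817]
 [ 0.817  0.     0.577]
 [ 0.    -1.    -0.   ]] 13.525 0.035849851153476775 [ 0.40787782 -0.08642982  0.08123338]
[  0.8 102.   -0.2]
```

Then open, lift, and stop above for a look.

>>> {"fn": "play_rows", "kwargs": {"commands": [{"x": 1, "y": 50, "z": 0, "ax": 0, "ay": 0, "az": 0, "jaw": 0.3}, {"x": 0, "y": 40, "z": 0, "ax": 0, "ay": 0, "az": 0, "jaw": 0.3}, {"x": 0, "y": 10, "z": 0, "ax": 0, "ay": 0, "az": 0, "jaw": 0.3}, {"x": 0, "y": 3, "z": 0, "ax": 0, "ay": 0, "az": 0, "jaw": 0.3}, {"x": 0, "y": 0, "z": 0, "ax": 0, "ay": 0, "az": 0, "jaw": 0.75}, {"x": 0, "y": 0, "z": 0, "ax": 0, "ay": 0, "az": 0, "jaw": 0.75}, {"x": 0, "y": -10, "z": 0, "ax": 0, "ay": 0, "az": 0, "jaw": 0.75}, {"x": 0, "y": -50, "z": 0, "ax": 0, "ay": 0, "az": 0, "jaw": 0.75}, {"x": 0, "y": -55, "z": -20, "ax": 0, "ay": 0, "az": 0, "jaw": 1}, {"x": 0, "y": 0, "z": 0, "ax": 0, "ay": 0, "az": 0, "jaw": 1}]}}

```text
time_s: 14.78
ee_pos: [0.5712, 0.0087, 0.2149]
tcp_rot: [-0.627, 0.629, 0.327, -0.323]
wrist_force: [0.5, 0.3, -0.3]
opening: 0.0853
```

Run:
```python
from h import *
c=imaging.get_calibration("wrist")
p,d=imaging.capture("wrist"); cv2.imwrite("pics/w7.png",p)
h=cv2.cvtColor(p,cv2.COLOR_BGR2HSV)
m=(h[...,1]<70)&(h[...,2]>120)
for ce,s in blobs(m,200,20000): print(ce.round(1),s,onz(c,*ce,.031,True).round(4))
P,R,s=tcp(); print(P,R.round(3),s['time_s'],s['joints'].round(2),rel([.585,.231,.2]))
```

```text
[558.9  99.3] [ 526   53   73   93 4016] [0.5847 0.222  0.031 ]
[322.7 206.4] [ 296  181   54   52 2195] [0.5529 0.022  0.031 ]
[368.  285.5] [ 344  263   49   46 1745] [0.6222 0.0148 0.031 ]
[268.6 296.1] [ 245  275   48   43 1619] [ 0.5858 -0.052   0.031 ]
[0.56975725 0.00876673 0.21254802] [[ 0.577  0.004 -0.817]
 [ 0.817 -0.     0.577]
 [ 0.002 -1.    -0.004]] 14.825 [ 0.45  0.45 -0.72  1.9   0.37  0.93  0.51] [190.3  12.5 115.8]
```

View pics/w7.png

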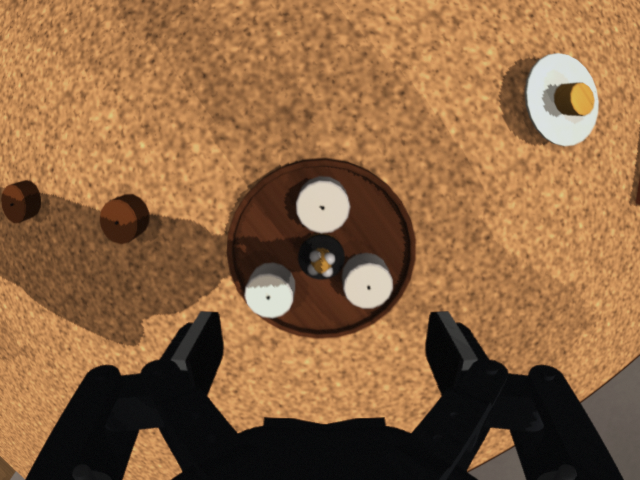

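>>> {"fn": "play_rows", "kwargs": {"commands": [{"x": 45, "y": 0, "z": 27, "ax": 0, "ay": 0, "az": 0, "jaw": 1}, {"x": 50, "y": 0, "z": 31, "ax": 0, "ay": 0, "az": 0, "jaw": 1}, {"x": 50, "y": 0, "z": 31, "ax": 0, "ay": 0, "az": 0, "jaw": 1}, {"x": 35, "y": 6, "z": 21, "ax": 0, "ay": 0, "az": 0, "jaw": 1}, {"x": 10, "y": 6, "z": 6, "ax": 0, "ay": 0, "az": 0, "jaw": 1}, {"x": 0, "y": 0, "z": 0, "ax": 0, "ay": 0, "az": 0, "jaw": 1}]}}

```text
time_s: 15.58
ee_pos: [0.5825, 0.2315, 0.1969]
tcp_rot: [0.628, -0.627, -0.325, 0.327]
wrist_force: [0.2, -0.5, -0.2]
opening: 0.0853
```

Run:
```python
from h import *
c=imaging.get_calibration("wrist")
p,d=imaging.capture("wrist"); cv2.imwrite("pics/w8.png",p)
h=cv2.cvtColor(p,cv2.COLOR_BGR2HSV)
m=(h[...,1]<70)&(h[...,2]>120)
for ce,s in blobs(m,200,20000): print(ce.round(1),s,onz(c,s[0]+s[2]/2-.5,s[1]+s[3]/2-.5,.025,True).round(4))
m=(h[...,0]>12)&(h[...,0]<35)&(h[...,1]>150)&(h[...,2]>150)
for ce,s in blobs(m,400,20000): print('brass',ce.round(1),s,onz(c,*ce,.05,True).round(4))
P,R,s=tcp(); print(P,R.round(3),s['time_s'],s['joints'].round(2),rel([.585,.231,.118]))
```

```text
[344.2  14. ] [ 315    0   58   33 1569] [0.4637 0.3304 0.025 ]
[333.1 245.5] [ 275  199  109  104 6450] [0.5882 0.2319 0.025 ]
[106.3 353.3] [ 92 336  33  34 575] [0.5546 0.0132 0.025 ]
brass [575.2 203.2] [ 531  166   91   72 5169] [0.6525 0.3984 0.05  ]
[0.58292292 0.23038812 0.19727927] [[ 0.576 -0.001 -0.817]
 [ 0.817 -0.001  0.576]
 [-0.002 -1.     0.001]] 15.625 [ 0.05  0.56 -0.72  1.78  0.43  0.97  0.12] [ 1.8 79.3 -1.4]
```

View pics/w8.png

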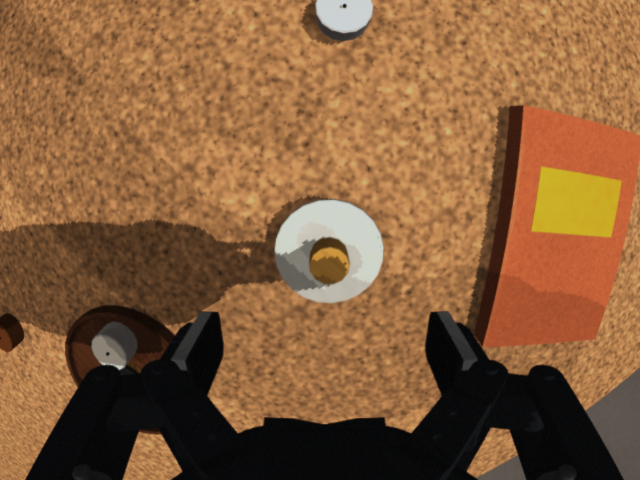

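Run:
```python
from h import *
c=imaging.get_calibration("wrist")
print(onz(c,328.5,265,.05,True).round(4)); print(rel([.588,.232,.118]))
```

```text
[0.5894 0.2295 0.05  ]
[ 4.4 79.3 -3.3]
```

>>> {"fn": "play_rows", "kwargs": {"commands": [{"x": 4, "y": 0, "z": -4, "ax": 0, "ay": 0, "az": 0, "jaw": 1}, {"x": 0, "y": 50, "z": 0, "ax": 0, "ay": 0, "az": 0, "jaw": 0.8}, {"x": 0, "y": 28, "z": 0, "ax": 0, "ay": 0, "az": 0, "jaw": 0.6}, {"x": 0, "y": 0, "z": 0, "ax": 0, "ay": 0, "az": 0, "jaw": 0.4}, {"x": 0, "y": 0, "z": 0, "ax": 0, "ay": 0, "az": 0, "jaw": 0.1}, {"x": 0, "y": 0, "z": 0, "ax": 0, "ay": 0, "az": 0, "jaw": 0.1}, {"x": 0, "y": 0, "z": 0, "ax": 0, "ay": 0, "az": 0, "jaw": 0.1}, {"x": 0, "y": 0, "z": 0, "ax": 0, "ay": 0, "az": 0, "jaw": 0.1}], "squeeze": 70}}

```text
time_s: 16.62
ee_pos: [0.5921, 0.2338, 0.1255]
tcp_rot: [-0.627, 0.628, 0.329, -0.322]
wrist_force: [-2.2, -4.0, 42.0]
opening: 0.0088
```

Run:
```python
from h import *
P,R,s=tcp(); print(P,R.round(3),s['time_s'],s['opening'],s['wrist_force'])
c=imaging.get_calibration("wrist")
p,d=imaging.capture("wrist"); cv2.imwrite("pics/w9.png",p)
print(rel([.5883,-.0055,.2]))
```

```text
[0.59210255 0.23382899 0.12552443] [[ 0.577  0.009 -0.817]
 [ 0.817  0.003  0.577]
 [ 0.008 -1.    -0.006]] 16.625 0.008808908812197007 [-2.1718102  -3.96814189 42.03870922]
[-197.1  -75.2 -135.3]
```

View pics/w9.png

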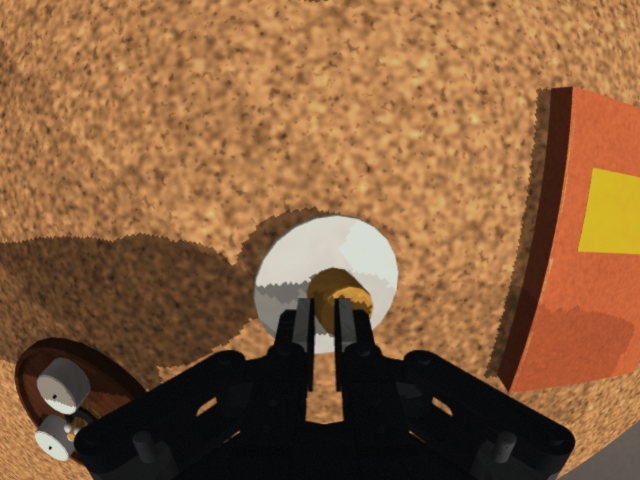

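>>> {"fn": "play_rows", "kwargs": {"commands": [{"x": 0, "y": -4, "z": 0, "ax": 0, "ay": 0, "az": 0, "jaw": 0.1}, {"x": 0, "y": -4, "z": 0, "ax": 0, "ay": 0, "az": 0, "jaw": 0.5}, {"x": 0, "y": -10, "z": 0, "ax": 0, "ay": 0, "az": 0, "jaw": 1}, {"x": 0, "y": -50, "z": 0, "ax": 0, "ay": 0, "az": 0, "jaw": 1}, {"x": 0, "y": -20, "z": 0, "ax": 0, "ay": 0, "az": 0, "jaw": 1}, {"x": 0, "y": 0, "z": 0, "ax": 0, "ay": 0, "az": 0, "jaw": 1}], "squeeze": 30}}

```text
time_s: 17.42
ee_pos: [0.5894, 0.2325, 0.2098]
tcp_rot: [-0.628, 0.628, 0.326, -0.325]
wrist_force: [-0.3, -0.3, -0.7]
opening: 0.0853
```

Run:
```python
from h import *
P,R,s=tcp(); print(P,R.round(3),s['time_s'],s['opening'],s['wrist_force'])
c=imaging.get_calibration("wrist")
p,d=imaging.capture("wrist"); cv2.imwrite("pics/w10.png",p)
q,_=imaging.capture("scene"); cv2.imwrite("pics/combo.png",np.hstack([p[150:400,200:500],cv2.resize(q[150:250,320:440],(300,250),interpolation=cv2.INTER_CUBIC)]))
h=cv2.cvtColor(p,cv2.COLOR_BGR2HSV)
m=(h[...,1]<70)&(h[...,2]>120)
for ce,s in blobs(m,200,20000): print(ce.round(1),s,onz(c,s[0]+s[2]/2-.5,s[1]+s[3]/2-.5,.025,True).round(4))
```

```text
[0.58942069 0.23254826 0.20978862] [[ 0.576  0.003 -0.817]
 [ 0.817  0.001  0.576]
 [ 0.002 -1.    -0.002]] 17.425 0.08527989275556629 [-0.25627074 -0.3319693  -0.73624077]
[334.5  12.3] [ 307    0   55   30 1314] [0.4643 0.33   0.025 ]
[324.6 231.4] [ 268  188  105  100 5918] [0.5879 0.2312 0.025 ]
[106.5 341. ] [ 93 323  32  33 560] [0.5541 0.0147 0.025 ]
```

View pics/combo.png

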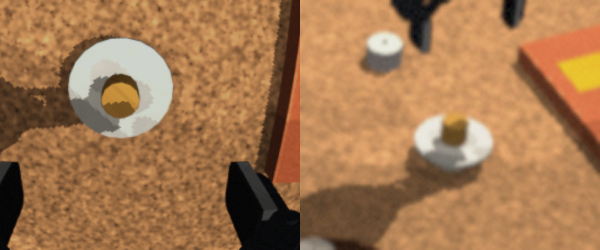

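>>> {"fn": "play_rows", "kwargs": {"commands": [{"x": -2, "y": 0, "z": 0, "ax": 0, "ay": 0, "az": 0, "jaw": 0.5}, {"x": 0, "y": 0, "z": 0, "ax": 0, "ay": 0, "az": 0, "jaw": 0.5}, {"x": 0, "y": 40, "z": 0, "ax": 0, "ay": 0, "az": 0, "jaw": 0.5}, {"x": 0, "y": 25, "z": 0, "ax": 0, "ay": 0, "az": 0, "jaw": 0.5}, {"x": 0, "y": 10, "z": 0, "ax": 0, "ay": 0, "az": 0, "jaw": 0.5}, {"x": 0, "y": 10, "z": 0, "ax": 0, "ay": 0, "az": 0, "jaw": 0.5}, {"x": 0, "y": 10, "z": 0, "ax": 0, "ay": 0, "az": 0, "jaw": 0.5}, {"x": 0, "y": 10, "z": 0, "ax": 0, "ay": 0, "az": 0, "jaw": 0.5}, {"x": 0, "y": 0, "z": 0, "ax": 0, "ay": 0, "az": 0, "jaw": 0.5}]}}

```text
time_s: 18.65
ee_pos: [0.5874, 0.2306, 0.1023]
tcp_rot: [0.628, -0.628, -0.325, 0.326]
wrist_force: [-0.4, 0.8, -0.0]
opening: 0.0429
```

Run:
```python
from h import *
P,R,s=tcp(); print(P,R.round(3),s['time_s'],s['opening'],s['wrist_force'])
p,d=imaging.capture("wrist"); cv2.imwrite("pics/w11.png",p[150:480,150:500])
```

```text
[0.58741388 0.23060399 0.10231007] [[ 0.576 -0.001 -0.817]
 [ 0.817 -0.     0.576]
 [-0.001 -1.     0.001]] 18.65 0.04288261623246026 [-0.35514599  0.84191015 -0.01704436]
```

View pics/w11.png

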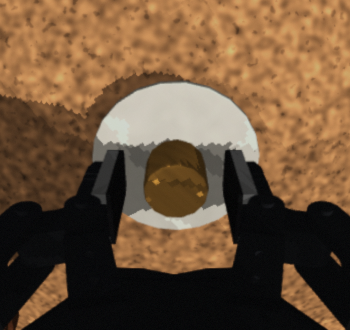

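>>> {"fn": "play_rows", "kwargs": {"commands": [{"x": 0, "y": 1, "z": 0, "ax": 0, "ay": 0, "az": 0, "jaw": 0.2}, {"x": 0, "y": 0, "z": 0, "ax": 0, "ay": 0, "az": 0, "jaw": 0.2}, {"x": 0, "y": 0, "z": 0, "ax": 0, "ay": 0, "az": 0, "jaw": 0.2}, {"x": 0, "y": 0, "z": 0, "ax": 0, "ay": 0, "az": 0, "jaw": 0.2}], "squeeze": 60}}

```text
time_s: 19.2
ee_pos: [0.588, 0.2309, 0.1026]
tcp_rot: [-0.628, 0.628, 0.326, -0.325]
wrist_force: [-1.1, 0.1, 5.6]
opening: 0.024
```

Run:
```python
from h import *
P,R,s=tcp(); print(P,R.round(3),s['time_s'],s['opening'],s['wrist_force'])
print(rel([.588,-.0055,.2]))
```

```text
[0.58797157 0.23094276 0.10264805] [[ 0.576  0.001 -0.817]
 [ 0.817  0.     0.576]
 [ 0.001 -1.    -0.001]] 19.2 0.024019405034504438 [-1.05623414  0.10092347  5.55913512]
[-193.2  -97.4 -136.3]
```

>>> {"fn": "play_rows", "kwargs": {"commands": [{"x": 0, "y": -40, "z": 0, "ax": 0, "ay": 0, "az": 0, "jaw": 0.2}, {"x": 0, "y": -40, "z": 0, "ax": 0, "ay": 0, "az": 0, "jaw": 0.2}, {"x": -33, "y": -17, "z": -23, "ax": 0, "ay": 0, "az": 0, "jaw": 0.2}, {"x": -40, "y": 0, "z": -28, "ax": 0, "ay": 0, "az": 0, "jaw": 0.2}, {"x": -40, "y": 0, "z": -28, "ax": 0, "ay": 0, "az": 0, "jaw": 0.2}, {"x": -40, "y": 0, "z": -28, "ax": 0, "ay": 0, "az": 0, "jaw": 0.2}, {"x": -25, "y": 0, "z": -18, "ax": 0, "ay": 0, "az": 0, "jaw": 0.2}, {"x": -15, "y": 0, "z": -11, "ax": 0, "ay": 0, "az": 0, "jaw": 0.2}, {"x": 0, "y": 0, "z": 0, "ax": 0, "ay": 0, "az": 0, "jaw": 0.2}, {"x": 0, "y": 0, "z": 0, "ax": 0, "ay": 0, "az": 0, "jaw": 0.2}]}}

```text
time_s: 20.45
ee_pos: [0.5877, -0.0039, 0.1991]
tcp_rot: [0.628, -0.627, -0.326, 0.326]
wrist_force: [0.3, 1.1, -1.1]
opening: 0.0246
```

Run:
```python
from h import *
P,R,s=tcp(); print(P,R.round(3),s['time_s'],s['opening'],s['wrist_force'])
print(rel([.5883,-.0052,.16]))
c=imaging.get_calibration("wrist")
p,d=imaging.capture("wrist"); cv2.imwrite("pics/w12.png",p)
h=cv2.cvtColor(p,cv2.COLOR_BGR2HSV)
m=(h[...,1]<70)&(h[...,2]>120)
for ce,s in blobs(m,200,30000): print(ce.round(1),s)
```

```text
[ 0.58769497 -0.00390859  0.19907438] [[ 0.575  0.    -0.818]
 [ 0.818  0.001  0.575]
 [ 0.001 -1.     0.   ]] 20.45 0.024599133169874884 [ 0.29020998  1.07552779 -1.09508857]
[-0.7 39.1 -1.2]
[325.3 182.8] [ 297  155   58   57 2595]
[332.5 271.1] [ 240  231  168  110 8997]
[324.3 368.7] [294 355  61  24 881]
```

View pics/w12.png

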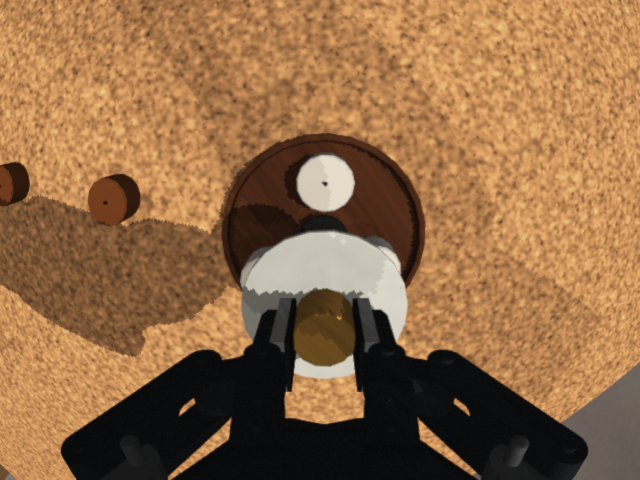

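>>> {"fn": "play_rows", "kwargs": {"commands": [{"x": -1, "y": 25, "z": -1, "ax": 0, "ay": 0, "az": 0, "jaw": 0.2}, {"x": 0, "y": 22, "z": 0, "ax": 0, "ay": 0, "az": 0, "jaw": 0.2}, {"x": 0, "y": 7, "z": 0, "ax": 0, "ay": 0, "az": 0, "jaw": 0.2}, {"x": 0, "y": 4, "z": 0, "ax": 0, "ay": 0, "az": 0, "jaw": 0.2}, {"x": 0, "y": 4, "z": 0, "ax": 0, "ay": 0, "az": 0, "jaw": 0.2}, {"x": 0, "y": 2, "z": 0, "ax": 0, "ay": 0, "az": 0, "jaw": 0.2}, {"x": 0, "y": 0, "z": 0, "ax": 0, "ay": 0, "az": 0, "jaw": 0.2}]}}

```text
time_s: 21.38
ee_pos: [0.5881, -0.0064, 0.1353]
tcp_rot: [0.628, -0.628, -0.326, 0.325]
wrist_force: [-0.3, 2.1, 0.5]
opening: 0.0242
```

Run:
```python
from h import *
P,R,s=tcp(); print(P,R.round(3),s['time_s'],s['opening'],s['wrist_force'],s['ft_torque'])
```

```text
[ 0.58812431 -0.0064266   0.13530076] [[ 0.576  0.001 -0.818]
 [ 0.818  0.     0.576]
 [ 0.001 -1.    -0.   ]] 21.375 0.02417823479638309 [-0.2873706   2.07617778  0.49368437] [0.53622487 0.10609717 0.00572777]
```

>>> {"fn": "play_rows", "kwargs": {"commands": [{"x": 0.8, "y": 1, "z": 0.6, "ax": 0, "ay": 0, "az": 0, "jaw": 0.2}, {"x": 0, "y": 2, "z": 0, "ax": 0, "ay": 0, "az": 0, "jaw": 0.2}, {"x": 0, "y": 2, "z": 0, "ax": 0, "ay": 0, "az": 0, "jaw": 0.2}, {"x": 0, "y": 2, "z": 0, "ax": 0, "ay": 0, "az": 0, "jaw": 0.2}]}}

```text
time_s: 21.88
ee_pos: [0.5878, -0.0053, 0.1281]
tcp_rot: [0.628, -0.628, -0.326, 0.326]
wrist_force: [-2.5, 4.4, 2.5]
opening: 0.024
```

>>> {"fn": "play_rows", "kwargs": {"commands": [{"x": 0.2, "y": 1, "z": 0.8, "ax": 0, "ay": 0, "az": 0, "jaw": 0.2}, {"x": 0, "y": 2, "z": 0, "ax": 0, "ay": 0, "az": 0, "jaw": 0.2}, {"x": 0, "y": 1, "z": 0, "ax": 0, "ay": 0, "az": 0, "jaw": 0.2}]}}

```text
time_s: 22.25
ee_pos: [0.587, -0.005, 0.1234]
tcp_rot: [0.628, -0.627, -0.325, 0.326]
wrist_force: [-0.6, 3.6, -5.4]
opening: 0.0241
```

>>> {"fn": "play_rows", "kwargs": {"commands": [{"x": 0.3, "y": 1.5, "z": 0.2, "ax": 0, "ay": 0, "az": 0, "jaw": 0.2}, {"x": 0, "y": 1.5, "z": 0, "ax": 0, "ay": 0, "az": 0, "jaw": 0.2}, {"x": 0, "y": 0, "z": 0, "ax": 0, "ay": 0, "az": 0, "jaw": 0.2}]}}

```text
time_s: 22.62
ee_pos: [0.5874, -0.0049, 0.1209]
tcp_rot: [-0.628, 0.628, 0.326, -0.326]
wrist_force: [-0.7, 3.1, -3.4]
opening: 0.0239
```

Run:
```python
from h import *
for _ in range(4):
    P,R,s=tcp(); print(P,s['time_s'],s['opening'],s['wrist_force'].round(2)); imaging.capture("top")
```

```text
[ 0.5874191  -0.00491507  0.12092302] 22.625 0.023935467714043895 [-0.66  3.07 -3.4 ]
[ 0.58740601 -0.00491372  0.1209687 ] 22.675 0.024011946558443135 [-1.33  1.94 -1.93]
[ 0.58738926 -0.00492134  0.12096741] 22.725 0.02411214815279312 [-0.94  2.08 -2.6 ]
[ 0.58740047 -0.00490569  0.12097967] 22.775 0.023672998987066693 [-1.4   2.39 -1.92]
```

>>> {"fn": "play_rows", "kwargs": {"commands": [{"x": 0, "y": 1, "z": 0, "ax": 0, "ay": 0, "az": 0, "jaw": 0.2}, {"x": 0, "y": 1, "z": 0, "ax": 0, "ay": 0, "az": 0, "jaw": 0.2}, {"x": 0, "y": 1, "z": 0, "ax": 0, "ay": 0, "az": 0, "jaw": 0.2}, {"x": 0, "y": 0, "z": 0, "ax": 0, "ay": 0, "az": 0, "jaw": 0.2}]}}

```text
time_s: 23.32
ee_pos: [0.5874, -0.0048, 0.1181]
tcp_rot: [-0.628, 0.628, 0.326, -0.326]
wrist_force: [-3.6, 1.3, 5.7]
opening: 0.0241
```

Run:
```python
from h import *
F=[]
for _ in range(5):
    P,R,s=tcp(); F.append(s['wrist_force']); imaging.capture("top")
print(P,s['time_s'],s['opening'],np.mean(F,0).round(2))
```

```text
[ 0.58740514 -0.00481563  0.11814464] 23.525 0.023913907090823878 [-3.53  1.53  5.79]
```

>>> {"fn": "play_rows", "kwargs": {"commands": [{"x": 0, "y": 0.7, "z": 0, "ax": 0, "ay": 0, "az": 0, "jaw": 0.2}, {"x": 0, "y": 0, "z": 0, "ax": 0, "ay": 0, "az": 0, "jaw": 0.2}, {"x": 0, "y": 0, "z": 0, "ax": 0, "ay": 0, "az": 0, "jaw": 0.2}]}}

```text
time_s: 23.95
ee_pos: [0.5875, -0.0048, 0.1176]
tcp_rot: [-0.628, 0.628, 0.326, -0.325]
wrist_force: [-4.5, 0.9, 8.0]
opening: 0.0241
```

Run:
```python
from h import *
F=[]
for _ in range(5):
    P,R,s=tcp(); F.append(s['wrist_force']); imaging.capture("top")
print(P,R.round(3)[2],s['time_s'],s['opening'],np.mean(F,0).round(2))
```

```text
[ 0.58745059 -0.00477258  0.11757082] [-0. -1. -0.] 24.15 0.023881597737962938 [-4.87  1.42  8.04]
```

>>> {"fn": "play_rows", "kwargs": {"commands": [{"x": 0, "y": 0.5, "z": 0, "ax": 0, "ay": 0, "az": 0, "jaw": 0.2}, {"x": 0, "y": 0, "z": 0, "ax": 0, "ay": 0, "az": 0, "jaw": 0.2}, {"x": 0, "y": 0, "z": 0, "ax": 0, "ay": 0, "az": 0, "jaw": 0.2}]}}

```text
time_s: 24.58
ee_pos: [0.5875, -0.0048, 0.1172]
tcp_rot: [-0.628, 0.628, 0.326, -0.326]
wrist_force: [-5.2, 0.4, 8.9]
opening: 0.0241
```

Run:
```python
from h import *
F=[]
for _ in range(4):
    P,R,s=tcp(); F.append(s['wrist_force']); p,d=imaging.capture("scene")
print(P,s['time_s'],s['opening'],np.mean(F,0).round(2))
for n in ("scene","wrist"):
    c=imaging.get_calibration(n); p,d=imaging.capture(n); h=cv2.cvtColor(p,cv2.COLOR_BGR2HSV)
    m=(h[...,1]<70)&(h[...,2]>120)
    for ce,s in blobs(m,60,9000): print(n,ce.round(1),s,onz(c,*ce,.022,n=="wrist").round(4),onz(c,*ce,.031,n=="wrist").round(4))
```

```text
[ 0.58747834 -0.00480552  0.11716002] 24.725 0.023649705613003325 [-5.05  0.82  9.29]
scene [143.5   5.5] [138   0  15  12  73] [-0.7198  0.8274  0.022 ] [-0.7035  0.8121  0.031 ]
scene [298.1  61.6] [ 223    0  146  131 3746] [0.0266 0.7516 0.022 ] [0.0359 0.737  0.031 ]
scene [592.1   9.7] [ 503    0  137   30 2168] [0.7716 1.6783 0.022 ] [0.7739 1.6549 0.031 ]
scene [348.6  45.4] [338   2  26  69 986] [0.1147 0.9397 0.022 ] [0.1231 0.9233 0.031 ]
scene [165.3  53.9] [ 137   10   75   87 3345] [-0.3859  0.5677  0.022 ] [-0.3728  0.5548  0.031 ]
scene [160.3 194.1] [ 112  154   78   66 1433] [ 0.0947 -0.0069  0.022 ] [ 0.1034 -0.0144  0.031 ]
scene [342.7 265.9] [319 253  42  22 436] [0.6037 0.009  0.022 ] [0.6075 0.0013 0.031 ]
scene [320.7 278.1] [313 272  17  12 157] [ 0.5806 -0.0469  0.022 ] [ 0.5847 -0.0541  0.031 ]
scene [102.4 278.6] [ 99 274   8  10  63] [ 0.178  -0.2876  0.022 ] [ 0.1859 -0.2925  0.031 ]
scene [ 34.6 286.6] [ 30 282  11  10  78] [ 0.0715 -0.3776  0.022 ] [ 0.0804 -0.3817  0.031 ]
scene [ 89.2 321.8] [ 70 306  44  34 678] [ 0.241  -0.3867  0.022 ] [ 0.2483 -0.3906  0.031 ]
scene [112.  371.1] [  86  328   49   64 1309] [ 0.3637 -0.4489  0.022 ] [ 0.3698 -0.4523  0.031 ]
wrist [234.2 333.5] [ 210  304   50   56 1607] [ 0.5807 -0.0579  0.022 ] [ 0.5776 -0.0525  0.031 ]
wrist [324.3 368.4] [294 353  61  26 893] [ 0.6261 -0.0313  0.022 ] [ 0.6205 -0.0274  0.031 ]
```

```bash
python3 -c "
from station import manip
print(manip.finish_job()); s=manip.sense(); print(s['time_s'],s['ee_pos'],s['wrist_force'])"
```

```text
the job is handed in; nothing more can be done
None
the job is handed in; nothing more can be done
```

I stood three tea lights in the tray, snapped the cap onto the post, and handed the job in at about 25 s with the hand still gripping the cap and pressing it down. `finish_job` gave no verdict.

**Tea lights:** The wrist camera showed them about 40, 45 and 47 mm from the tray centre, standing flat. I never touched the fourth light, vase, book or matchbox.

**Cap:** On the way down, the vertical force swung to −5.4 N as the balls drew the cap in. It then rose at about 3 N per mm, as the cushion should. The last reading was 9.3 N upward, about 10 N allowing for the cap's weight. Judging by the hand's height, the cap sits about 3.4 mm into the cushion. It is about 1 mm off the post's estimated axis, and the hand was vertical.

**Checks that failed or disagreed:**
- **First cap grasp:** I misread the finger length, so the fingers shut above the knob and pressed on it with about 42 N. The cap stayed upright and in place, and the second grasp held.
- **Tray position:** the top camera put the tray about 6 mm nearer the base than the wrist camera. I used the wrist camera's value, and the cap's fit on the post bore it out.
- **Side load:** a sideways force of about 5 N remained on the hand at the end.
- **Final look:** the arm and cap hid most of the tray. Only the second light could be measured again, at about 48 mm from the centre. For the other two I relied on the look before the cap went on, and I did not measure the fourth light again at the end.

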